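# Call for samples at the empty stations

## Task

Two of the four sample stations on the worktop have an empty nest. Call for new samples there: gently press the round button of each of these two stations all the way down with the fingertips (it stays down), in either order, then withdraw. Leave the buttons of the two stations that hold a sample up, do not pick up anything, and leave the stations and everything else where they stand.

Things in the scene. Friction and masses are not known exactly. Their poses are not given: they have to be found in the camera images.
- station_a: Loose grey metal sample station, 120 (x) x 66 (y) x 22 mm high, 0.8 kg, on rubber feet; origin at the centre of its underside, z up. On its top, at x = +28 mm, is the nest: an aluminium collar, outside diameter 48, inside 38, 8 mm high. At x = -36 mm is its round black call button. Its nest is empty.
- cap_a (a point): Centre of the top face of the call button of station_a; head 27 mm in diameter. It is 40.5 mm above the worktop when the button is up and 34.5 mm when it is fully down; the station's top under it is at 22 mm.
- button_a (a joint): Call button of station_a: 0 = up, 0.006 m = fully down on a hard stop. It takes about 3 N to move and has no return spring: it stays where it is pushed.
- station_b: Loose grey metal sample station, 120 (x) x 66 (y) x 22 mm high, 0.8 kg, on rubber feet; origin at the centre of its underside, z up. On its top, at x = +28 mm, is the nest: an aluminium collar, outside diameter 48, inside 38, 8 mm high. At x = -36 mm is its round black call button. Its nest is empty.
- cap_b (a point): Centre of the top face of the call button of station_b; head 27 mm in diameter. It is 40.5 mm above the worktop when the button is up and 34.5 mm when it is fully down; the station's top under it is at 22 mm.
- button_b (a joint): Call button of station_b: 0 = up, 0.006 m = fully down on a hard stop. It takes about 3 N to move and has no return spring: it stays where it is pushed.
- station_c: Loose grey metal sample station, 120 (x) x 66 (y) x 22 mm high, 0.8 kg, on rubber feet; origin at the centre of its underside, z up. On its top, at x = +28 mm, is the nest: an aluminium collar, outside diameter 48, inside 38, 8 mm high. At x = -36 mm is its round black call button. A resin sample sits in its nest.
- cap_c (a point): Centre of the top face of the call button of station_c; head 27 mm in diameter. It is 40.5 mm above the worktop when the button is up and 34.5 mm when it is fully down; the station's top under it is at 22 mm.
- button_c (a joint): Call button of station_c: 0 = up, 0.006 m = fully down on a hard stop. It takes about 3 N to move and has no return spring: it stays where it is pushed.
- station_d: Loose grey metal sample station, 120 (x) x 66 (y) x 22 mm high, 0.8 kg, on rubber feet; origin at the centre of its underside, z up. On its top, at x = +28 mm, is the nest: an aluminium collar, outside diameter 48, inside 38, 8 mm high. At x = -36 mm is its round black call button. A resin sample sits in its nest.
- cap_d (a point): Centre of the top face of the call button of station_d; head 27 mm in diameter. It is 40.5 mm above the worktop when the button is up and 34.5 mm when it is fully down; the station's top under it is at 22 mm.
- button_d (a joint): Call button of station_d: 0 = up, 0.006 m = fully down on a hard stop. It takes about 3 N to move and has no return spring: it stays where it is pushed.
- sample_c: cream cylindrical resin sample, 32 mm in diameter, 22 mm high, loose in the nest of station_c; origin at the centre of its underside. Stays there.
- sample_d: pale green cylindrical resin sample, 32 mm in diameter, 24 mm high, loose in the nest of station_d; origin at the centre of its underside. Stays there.
- spare_sample: black cylindrical resin sample, 32 mm in diameter, 20 mm high, standing on the worktop to the left of the stations; origin at the centre of its underside. A bystander.
- loupe: black stand loupe, 40 mm in diameter, 42 mm high, behind the stations; origin under its centre. A bystander.
- dish: clear round dish with small parts, 70 mm in diameter, 12 mm high, behind the stations to the right; origin under its centre. A bystander.
- battery: AA battery lying behind the stations, 50 x 15 x 15 mm; origin under its centre. A bystander.
Things that resemble listed ones, but are neither listed nor needed, are in the scene too. What is shaped like the station_a but orange is not meant.

How it is judged (in metres and radians):
At the end, for the whole second after the job is handed in: The buttons of both empty stations are down by more than 4.5 of their 6 mm, those of the two loaded stations by less than 1.5 mm; no station, sample or other listed thing is more than 20 mm from where it started, and the stations are at rest (under 20 mm/s) (value of joint each of button_a, button_b above 0.0045 m and value of joint each of button_c, button_d below 0.0015 m and distance of each of station_a, station_b, station_c, station_d, sample_c, sample_d, spare_sample, loupe, dish, battery from where it was at the start of the episode below 0.02 m and linear speed of each of station_a, station_b, station_c, station_d below 0.02 m/s); the robot touches nothing.
It fails at once if the call button of a station with a sample in its nest is pushed down by more than 1.5 mm (value of joint any of button_c, button_d above 0.0015 m).
It fails at once if a station is lifted by more than 10 mm, tipped by more than 0.15 rad or shifted by more than 20 mm (height (world z) of any of station_a, station_b, station_c, station_d above 0.01 m or angle between any of station_a, station_b, station_c, station_d's own z axis and vertical above 0.15 rad or distance of any of station_a, station_b, station_c, station_d from where it was at the start of the episode above 0.02 m).
It fails at once if a resin sample or another bystander is lifted or shifted by more than 20 mm (distance of any of sample_c, sample_d, spare_sample, loupe, dish, battery from where it was at the start of the episode above 0.02 m).
It fails at once if a station or its button is pressed harder than 40 N (contact force between any of the fingers, the arm and station_a above 40 N or contact force between any of the fingers, the arm and station_b above 40 N or contact force between any of the fingers, the arm and station_c above 40 N or contact force between any of the fingers, the arm and station_d above 40 N).
It also fails if it takes over 38 s, if anything falls off the work surface, if the arm or the gripper's body presses on something with over 40 N, if the wrist force passes 120 N, or if a joint passes its speed limit or range.

## Robot

A 6-joint arm with a two-finger parallel gripper is mounted at the origin on a cart in front of the work surface, level with it; the furniture and walls round the work are solid. World frame = base frame: x ahead of the robot, y to its left, z up, the work surface at z = 0. Lengths are in m, angles in degrees, forces in N, time in s.
With the tool pointing down it reaches from about 0.375 to 0.9 m from the base axis. Payload 3.1 kg.
Tool frame: the origin (TCP) lies at the very end of the fingers, on their centre line; the grasp point (between the pads) lies 19 mm behind it; z points along the fingers, y is the line along which they close (so a half turn about z gives the same grasp; the last joint's range is limited). The gripper opens to 87 mm and grips with 3 to 60 N. Pads are 19 mm wide; open, the fingers measure 117 mm over their backs; the gripper's body (75 mm by 190 mm) begins 51 mm behind the grasp point.
Start: joints at [-79.326, 30.224, 82.088, -0, 67.689, -10.227], TCP at [0.223, -0.584, 0.223] pointing down, gripper open.
Joint ranges: [-176.69, 176.69], [-43.24, 126.21], [12.49, 139.97], [-82, 262], [0, 151.66], [-163.58, 163.58]. Speed limits (degrees/s): [159.86, 159.86, 180, 180, 180, 180].

## Interface

Orientations are given as a 3x3 rotation matrix whose columns are the frame's x, y, z axes.
In Python, from rig import readout, cams, bot gives the robot as it stands.
- The arm moves only by the shell command python3 -m inch 'ROWS'. ROWS is JSON, a list of rows, each a list of 5 numbers: the shift along the world's x, y, z in cm, then the turn about the world's z in degrees, then the finger opening in cm, from 0 to 8.7. In form: [[dx, dy, dz, twist, fingers], ...]. A call has 1 to 10 rows; each row is the pose to reach, as a shift and turn from the pose commanded when the call began; what a row does not reach only later rows make up. A row lasts 1/12 s, in which the tool goes at most 41.7 mm and 7.16 degrees, less where a joint would pass 70% of its speed; a pose out of reach is approached as far as the arm can. A call with a gripper value outside its range is refused whole. The fingers move at their own pace and stop on an object; the grip force is fixed at half the most. Time passes only in rows, so rows that repeat a pose let the fingers close. It gives the time, the measured TCP pose, the force, the opening and the grip force at its end, in the units of the state.
- readout.read_state(): the state, without advancing time (a new reading comes with each control period).
- cams.capture(name): name is "scene" or "top"; returns a dict with "image" (400x640x3 uint8, blue, green, red), "intrinsics" (3x3 intrinsics, pixels), "xyz" and "rotation" of the camera in the world. Camera axes: x right, y down, z forward; pixel columns grow to the right and rows downward; lengths in m; the calibration is good to about 2 mm. A picture is of the moment at which its call begins. There is no depth.
- bot.hand_in(): hands the job in; it is judged then, once.
The state is a dict: "time_s": time; "joint_positions": joint angles; "qvel": joint speeds; "tau": joint torques, N m; "position": TCP position; "tcp_rot": TCP orientation; "force": force on the tool from outside, world axes, zero at the start; "moment": the same for the moment, N m; "opening": opening from 0.0 (shut) to 1.0 (fully open); "grasp_force": force on a finger pad.
Only numpy, scipy, OpenCV 4.12 (cv2) and the standard library are available. Lean on these libraries where they do the work, as an engineer would, in place of code of your own. Each camera call takes 0.05 s, during which the arm holds its last target. There are 200 camera calls.

## Working session

There is one attempt and no reset: what is moved stays moved. The work goes in short steps, Python scripts to look and compute and a shell command to move; the robot and the scene stay as the last step left them, time stands still between calls to the robot, and variables do not carry over. Pictures are saved under pics/ and viewed, at most 10 in all, crops included, and the job is handed in when it is done.

```bash
mkdir -p pics
python3 - <<'E'
from rig import readout,cams
import cv2,pickle
d={}
for n in("top","scene"):
    c=cams.capture(n);d[n]=c;cv2.imwrite(f"pics/{n}0.png",c["image"]);print(n,c["intrinsics"],c["xyz"],c["rotation"])
pickle.dump(d,open("c0.pkl","wb"))
s=readout.read_state();print(s["time_s"],s["position"],s["tcp_rot"],s["force"],s["opening"])
E
```

```text
top [[371.68450429   0.         317.98852516]
 [  0.         371.68450429 201.69460927]
 [  0.           0.           1.        ]] [ 0.38993679 -0.00640605  0.96734966] [[ 0.01938427 -0.98654949  0.16230942]
 [-0.99974149 -0.01719635  0.01487412]
 [-0.01188293 -0.16255579 -0.9866278 ]]
scene [[438.51571171   0.         322.78711585]
 [  0.         438.51571171 200.13813527]
 [  0.           0.           1.        ]] [-0.16069626 -1.11545016  0.65125346] [[ 0.84354422 -0.23071772  0.48497678]
 [-0.53673495 -0.3307629   0.77621614]
 [-0.01867449 -0.91507663 -0.4028474 ]]
0.1 [ 0.22287417 -0.5832139   0.22166687] [[ 9.34206995e-01  3.56731226e-01 -3.50743786e-04]
 [ 3.56731222e-01 -9.34205105e-01  1.91215773e-03]
 [ 3.54459736e-04 -1.91147239e-03 -9.99998110e-01]] [ 0.09488568  0.54043277 -0.06345264] 0.9998020430093929
```

View pics/top0.png

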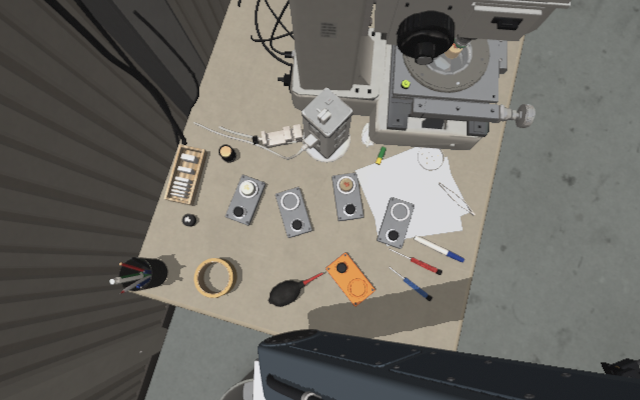

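View pics/scene0.png

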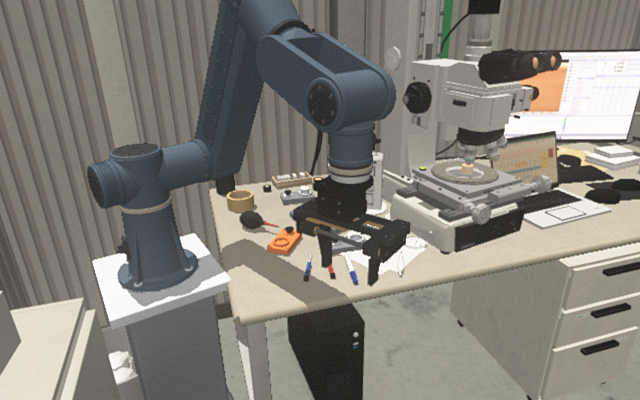

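The top view shows four grey stations near (245,200), (294,212), (347,197) and (395,222), with their black buttons on the lower (near) side. I need a zoom to judge the nests.

Run:
```python
import cv2
i=cv2.imread("pics/top0.png")[165:250,215:425]
cv2.imwrite("pics/z.png",cv2.resize(i,(798,323),interpolation=cv2.INTER_CUBIC))
```

```text
(no output)
```

View pics/z.png

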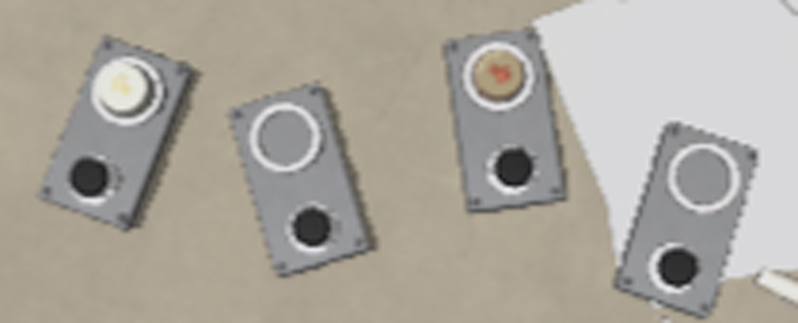

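Nests of the second station (294,212) and fourth station (395,222) are empty; first and third hold samples. Now locate the two caps.

```bash
cat > h.py <<'E'
import cv2,numpy as np
def ray(c,u,v,z):
    d=np.array(c["rotation"])@np.linalg.inv(c["intrinsics"])@[u,v,1]
    p=np.array(c["xyz"]);return p+d*(z-p[2])/d[2]
def caps(c,z=.0405,lo=(280,205,410,250)):
    x0,y0,x1,y1=lo
    g=c["image"].max(2)[y0:y1,x0:x1]
    n,l,s,q=cv2.connectedComponentsWithStats((g<75).astype(np.uint8))
    for k in range(1,n):
        if s[k,4]>40: print(q[k]+[x0,y0],s[k,2:],ray(c,*(q[k]+[x0,y0]),z).round(4))
E
python3 - <<'E'
import pickle;from h import *
c=pickle.load(open("c0.pkl","rb"))["top"];caps(c)
p=np.array([.22287,-.58321]);print(c["image"].shape)
E
```

```text
[349.84285714 208.87142857] [ 9  9 70] [ 0.5255 -0.073   0.0405]
[296.67605634 224.42253521] [10 10 71] [0.4838 0.0598 0.0405]
[393.         234.91549296] [ 9  9 71] [ 0.462  -0.1804  0.0405]
(400, 640, 3)
```

```bash
python3 -m inch '[[2,3,0,0,0],[5,8,0,0,0],[7.5,12,0,0,0],[9.5,16,0,0,0],[11.5,20,0,0,0],[14,24,0,0,0],[16.5,28,0,0,0],[19,32,0,0,0],[21,35.5,0,0,0],[22.5,38,0,0,0]]' && python3 -m inch '[[1,1.5,-1,0,0],[1.4,2.3,-4,0,0],[1.4,2.3,-7,0,0],[1.4,2.3,-10,0,0],[1.4,2.3,-13,0,0],[1.4,2.3,-14,0,0],[1.4,2.3,-14,0,0],[1.4,2.3,-14,0,0],[1.4,2.3,-14,0,0]]'
python3 - <<'E'
from rig import readout,cams
import cv2
for n in("top","scene"):
    i=cams.capture(n)["image"]
    if n=="scene": i=cv2.resize(i[150:300,220:460],(768,480))
    cv2.imwrite(f"pics/{n}1.png",i)
s=readout.read_state();print(s["position"],s["force"],s["opening"],s["tcp_rot"])
E
```

```text
time_s: 0.93
position: [0.4327, -0.2282, 0.2224]
tcp_rot: [[0.934, 0.356, -0.0], [0.356, -0.934, 0.0], [-0.0, -0.0, -1.0]]
force: [0.7, -0.4, -0.6]
opening: 0.323
grasp_force: 0.0
time_s: 1.68
position: [0.4471, -0.208, 0.0838]
tcp_rot: [[0.934, 0.357, 0.002], [0.357, -0.934, -0.002], [0.001, 0.002, -1.0]]
force: [-0.2, -0.0, -0.4]
opening: 0.007
grasp_force: 0.0
[ 0.44725926 -0.20814241  0.08412386] [ 0.82349035 -0.7053102  -0.28713365] 0.005613078804705441 [[ 0.93424945  0.35660889  0.00284095]
 [ 0.35661531 -0.93424871 -0.00220537]
 [ 0.0018677   0.00307349 -0.99999353]]
```

View pics/scene1.png

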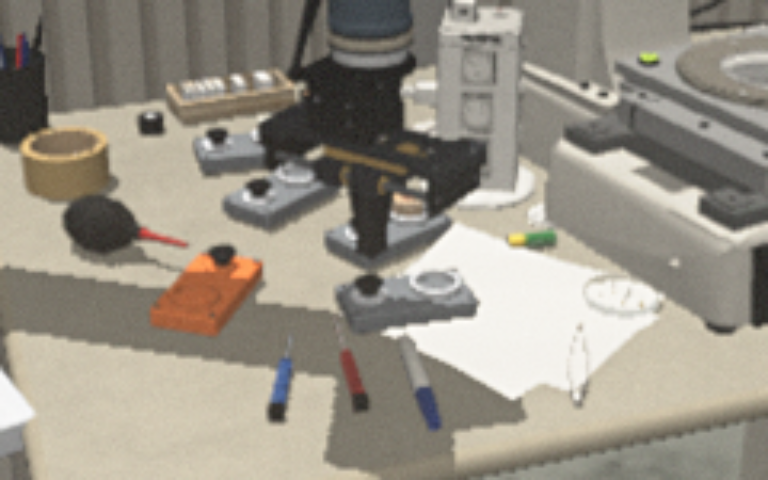

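The gripper, closed, hovers above and behind the fourth station; its cap is at zoomed (368,287). The first call fell short, so I'll cross-check the cap with this view and finish the alignment.

```bash
python3 - <<'E'
import pickle;from h import *
c=pickle.load(open("c0.pkl","rb"))["scene"]
print(ray(c,220+368/3.2,150+284/3.2,.0405),ray(c,220+260/3.2,150+185/3.2,.0405))
E
python3 -m inch '[[0.7,1.3,0,0,0],[1.5,2.8,-1,0,0],[1.5,2.8,-2,0,0],[1.5,2.8,-3,0,0],[1.5,2.8,-3.5,0,0],[1.5,2.8,-3.5,0,0],[1.5,2.8,-3.5,0,0]]'
python3 - <<'E'
from rig import readout,cams
import cv2
a=cams.capture("top")["image"][180:280,330:450];i=cams.capture("scene")["image"][190:270,290:386]
cv2.imwrite("pics/n2.png",cv2.hconcat([cv2.resize(a,(400,333)),cv2.resize(i,(400,333))]))
s=readout.read_state();print(s["position"],s["force"])
E
```

```text
[ 0.45537515 -0.19145497  0.0405    ] [0.48157027 0.04891745 0.0405    ]
time_s: 2.37
position: [0.4609, -0.1797, 0.0473]
tcp_rot: [[0.934, 0.356, -0.001], [0.356, -0.934, 0.0], [-0.0, -0.001, -1.0]]
force: [0.1, -0.4, 0.7]
opening: 0.002
grasp_force: 0.0
[ 0.46128491 -0.17984329  0.04772088] [0.47938408 0.39889333 0.42532503]
```

View pics/n2.png

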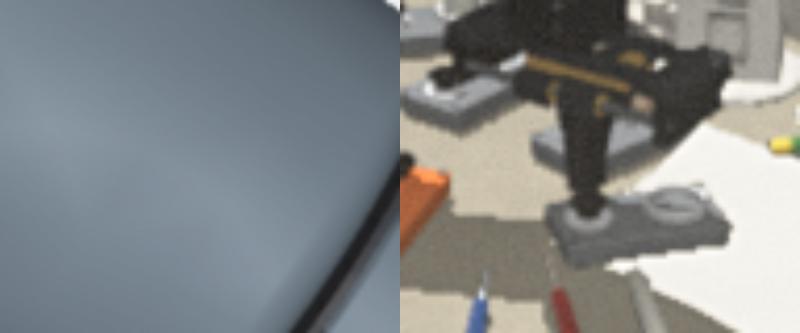

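The right crop shows the fingertips centred over the fourth station's cap (fingers at ~588, cap ~590,205). Press gently.

```bash
python3 -m inch '[[0,0,-0.2,0,0],[0,0,-0.4,0,0],[0,0,-0.6,0,0],[0,0,-0.7,0,0],[0,0,-0.8,0,0],[0,0,-0.9,0,0],[0,0,-0.9,0,0]]'
```

```text
time_s: 3.05
position: [0.4613, -0.1793, 0.0385]
tcp_rot: [[0.934, 0.357, 0.0], [0.357, -0.934, -0.0], [-0.0, 0.0, -1.0]]
force: [-0.1, -0.7, -0.3]
opening: 0.007
grasp_force: 0.5
```

```bash
python3 -m inch '[[0,0,-0.05,0,0],[0,0,-0.1,0,0],[0,0,-0.15,0,0],[0,0,-0.15,0,0]]'; python3 -m inch '[[0,0,-0.05,0,0],[0,0,-0.1,0,0],[0,0,-0.1,0,0]]'
```

```text
time_s: 3.38
position: [0.4613, -0.1793, 0.037]
tcp_rot: [[0.934, 0.357, 0.0], [0.357, -0.934, -0.0], [0.0, 0.0, -1.0]]
force: [-1.4, -0.1, 2.7]
opening: 0.006
grasp_force: 1.1
time_s: 3.63
position: [0.4612, -0.1793, 0.036]
tcp_rot: [[0.934, 0.357, 0.0], [0.357, -0.934, -0.0], [-0.0, 0.0, -1.0]]
force: [-0.4, -0.3, 1.4]
opening: 0.006
grasp_force: 1.0
```

Contact at ~3 N; go on in half-millimetre steps.

```bash
python3 -m inch '[[0,0,-0.05,0,0],[0,0,-0.1,0,0],[0,0,-0.1,0,0]]'; python3 -m inch '[[0,0,-0.05,0,0],[0,0,-0.05,0,0]]'
```

```text
time_s: 3.88
position: [0.4613, -0.1793, 0.035]
tcp_rot: [[0.934, 0.357, 0.0], [0.357, -0.934, -0.0], [-0.0, 0.0, -1.0]]
force: [-0.5, -0.3, 2.0]
opening: -0.0
grasp_force: 1.0
time_s: 4.05
position: [0.4613, -0.1793, 0.0349]
tcp_rot: [[0.934, 0.357, 0.0], [0.357, -0.934, -0.0], [0.0, 0.0, -1.0]]
force: [-1.4, -0.1, 4.5]
opening: 0.005
grasp_force: 2.8
```

```bash
python3 -m inch '[[0,0,-0.05,0,0],[0,0,-0.05,0,0]]'; python3 -m inch '[[0,0,-0.05,0,0],[0,0,-0.05,0,0]]'
```

```text
time_s: 4.22
position: [0.4613, -0.1793, 0.0348]
tcp_rot: [[0.934, 0.357, 0.0], [0.357, -0.934, -0.0], [0.0, 0.0, -1.0]]
force: [-3.0, -0.5, 10.1]
opening: 0.006
grasp_force: 4.8
time_s: 4.38
position: [0.4613, -0.1793, 0.0347]
tcp_rot: [[0.934, 0.357, 0.0], [0.357, -0.934, -0.0], [0.0, 0.001, -1.0]]
force: [-3.2, -0.8, 13.1]
opening: 0.005
grasp_force: 6.7
```

Hard stop reached at 34.7 mm, 13 N. Withdraw and go to the second station.

```bash
python3 -m inch '[[0,0,0.5,0,0],[0,0,2,0,0],[0,0,4.5,0,0],[0,1.5,6.5,0,0],[0.4,4.5,6.5,0,0],[0.7,7.5,6.5,0,0],[1,10.5,6.5,0,0],[1.3,13.5,6.5,0,0],[1.6,16.5,6.5,0,0],[1.6,16.5,6.5,0,0]]'; python3 -m inch '[[0.3,3.5,0,0,0],[0.6,6.5,0,0,0],[0.6,7.4,0,0,0],[0.6,7.4,-1,0,0],[0.6,7.4,-3,0,0],[0.6,7.4,-4,0,0],[0.6,7.4,-4.5,0,0],[0.6,7.4,-4.5,0,0]]'
python3 - <<'E'
from rig import cams
import cv2
i=cams.capture("scene")["image"][160:250,250:370]
cv2.imwrite("pics/n3.png",cv2.resize(i,(640,480)))
E
```

```text
time_s: 5.22
position: [0.476, -0.0095, 0.0983]
tcp_rot: [[0.933, 0.361, -0.002], [0.361, -0.933, 0.002], [-0.001, -0.003, -1.0]]
force: [-0.2, -0.2, -0.4]
opening: 0.007
grasp_force: 0.0
time_s: 5.88
position: [0.4823, 0.0592, 0.0524]
tcp_rot: [[0.935, 0.356, -0.003], [0.356, -0.935, 0.0], [-0.003, -0.001, -1.0]]
force: [-0.3, 0.2, 0.2]
opening: 0.006
grasp_force: 0.0
```

View pics/n3.png

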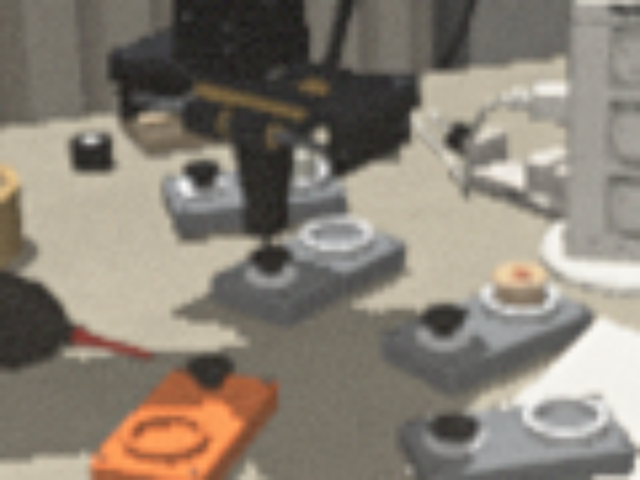

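The fingertips (265,235) are just above and centred on the second station's cap (268,260); the fourth station's cap (452,430) is visibly lower. Press.

```bash
python3 -m inch '[[0.1,0,-0.3,0,0],[0.1,0,-0.6,0,0],[0.1,0,-0.9,0,0],[0.1,0,-1.1,0,0],[0.1,0,-1.2,0,0],[0.1,0,-1.2,0,0]]'; python3 -m inch '[[0,0,-0.05,0,0],[0,0,-0.1,0,0],[0,0,-0.15,0,0],[0,0,-0.2,0,0],[0,0,-0.2,0,0]]'
```

```text
time_s: 6.43
position: [0.4841, 0.0598, 0.0414]
tcp_rot: [[0.934, 0.357, -0.0], [0.357, -0.934, 0.0], [-0.0, -0.0, -1.0]]
force: [-0.7, 0.1, 0.1]
opening: 0.004
grasp_force: 0.0
time_s: 6.85
position: [0.4843, 0.0598, 0.0397]
tcp_rot: [[0.934, 0.357, 0.0], [0.357, -0.934, -0.0], [0.0, 0.0, -1.0]]
force: [-0.5, 1.0, 2.6]
opening: 0.005
grasp_force: 1.3
```

```bash
python3 -m inch '[[0,0,-0.05,0,0],[0,0,-0.1,0,0],[0,0,-0.15,0,0],[0,0,-0.2,0,0],[0,0,-0.25,0,0],[0,0,-0.3,0,0],[0,0,-0.35,0,0],[0,0,-0.35,0,0]]'; python3 -m inch '[[0,0,-0.05,0,0],[0,0,-0.1,0,0],[0,0,-0.15,0,0],[0,0,-0.15,0,0]]'
```

```text
time_s: 7.52
position: [0.4843, 0.0598, 0.0359]
tcp_rot: [[0.934, 0.357, 0.0], [0.357, -0.934, 0.0], [0.0, -0.0, -1.0]]
force: [0.4, 1.0, 1.4]
opening: 0.008
grasp_force: 0.8
time_s: 7.85
position: [0.4843, 0.0598, 0.0348]
tcp_rot: [[0.934, 0.357, 0.0], [0.357, -0.934, -0.0], [0.0, 0.0, -1.0]]
force: [-1.3, 1.0, 5.4]
opening: 0.006
grasp_force: 2.8
```

```bash
python3 -m inch '[[0,0,-0.05,0,0],[0,0,-0.1,0,0],[0,0,-0.1,0,0]]'; python3 -m inch '[[0,0,0.5,0,0],[0,0,2,0,0],[0,0,4.5,0,0],[0,0,8,0,0],[0,0,12,0,0],[0,0,15,0,0],[-2,-3,17,0,0],[-3,-6.5,17,0,0],[-4,-10,17,0,0],[-5,-13.5,17,0,0]]'; python3 -m inch '[[0,-3.5,0,0,0],[-2,-7,0,0,0],[-4,-10,0,0,0],[-6,-13,0,0,0],[-8,-16,0,0,0],[-10,-19,0,0,0],[-12,-22,0,0,0],[-14,-25,0,0,0],[-16,-28,0,0,0],[-18,-31,0,0,0]]'
python3 - <<'E'
from rig import cams,readout
import cv2;from h import *
c=cams.capture("top");caps(c,.036)
a=c["image"][165:250,215:425]
b=cams.capture("scene")["image"][180:260,250:400]
cv2.imwrite("pics/f.png",cv2.vconcat([cv2.resize(a,(650,260)),cv2.resize(b,(650,340))]))
E
```

```text
time_s: 8.1
position: [0.4843, 0.0598, 0.0347]
tcp_rot: [[0.934, 0.357, 0.001], [0.357, -0.934, -0.0], [0.001, 0.0, -1.0]]
force: [-1.8, 0.1, 13.7]
opening: 0.005
grasp_force: 6.9
time_s: 8.93
position: [0.4336, -0.0762, 0.2041]
tcp_rot: [[0.934, 0.358, 0.001], [0.358, -0.934, -0.001], [0.001, 0.001, -1.0]]
force: [0.3, 0.7, 0.7]
opening: 0.001
grasp_force: 0.0
time_s: 9.77
position: [0.2527, -0.3862, 0.2033]
tcp_rot: [[0.934, 0.356, -0.0], [0.356, -0.934, 0.001], [-0.0, -0.001, -1.0]]
force: [0.3, -0.1, -0.5]
opening: 0.006
grasp_force: 0.0
[349.89855072 208.91304348] [ 9  9 69] [ 0.5261 -0.0734  0.036 ]
[296.8028169  224.67605634] [ 9 10 71] [0.4836 0.0598 0.036 ]
[392.38571429 235.17142857] [10  9 70] [ 0.4617 -0.1797  0.036 ]
```

View pics/f.png

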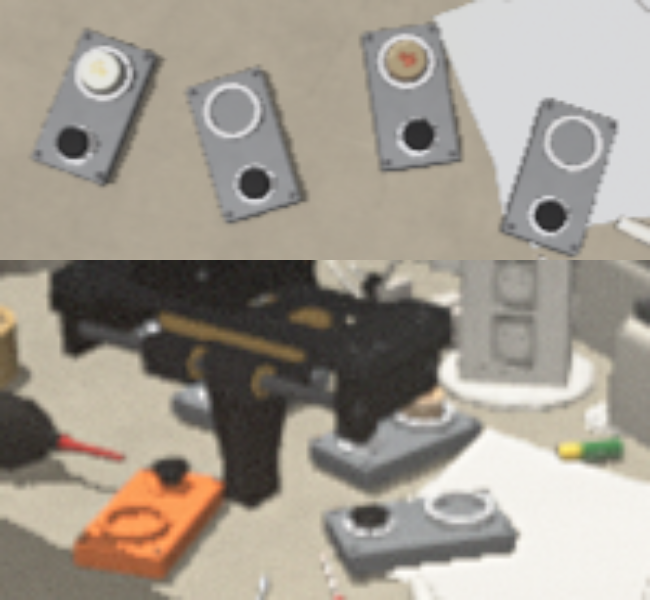

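The stations have not moved. Both empty ones have their caps down (top part, at 254,183 and 549,215), and the loaded ones are untouched. The arm is clear of everything.

```bash
python3 -c "
from rig import bot;print(bot.hand_in())"
```

```text
the job is handed in; nothing more can be done
None
```

I pressed the buttons of both empty stations down to their hard stops (about 13–14 N at the wrist), left the loaded stations untouched, withdrew the arm and handed the job in at about 10 s; the hand-in returned no verdict.

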